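Refit the chopping blade

TASK

Take the chopping blade off the fork hook of the accessory stand, holding it by its knob and keeping the fingers off the steel wings. Fit it over the drive spindle in the chopper's bowl, turning it by feel until the drive cross drops into its socket, then push it down firmly, without forcing it, to make sure that it is fully home, and let go. Leave the other things on the counter as they are.

Things in the scene. Friction and masses are not known exactly. Their poses are not given: they have to be found in the camera images.
- blade: Chopping blade, 0.1 to 0.17 kg: white plastic hub 108 mm tall, two steel wings. Origin: centre of the hub's underside; z up along the hub. Going up: barrel 36 mm across to z = 44 mm, neck 14 mm across to 80 mm, round knob 30 mm across to 108 mm. In the underside a plus-shaped slot, arms along x and y, 10 mm wide, 9 mm deep, 30 mm end to end; above it an 11 mm bore 31 mm deep.
- wings: The two sharp steel wings of the blade (part of it; same origin and axes), reaching 44 mm from the hub's axis, at z = 7 and 27 mm one on each side. Fingers must not touch them.
- knob (a point): Middle of the blade's ribbed grip knob (30 mm across, 28 mm tall), 94 mm above the blade's origin. The knob's flat underside rests on the fork's prongs; the blade hangs upright from it, at any yaw, its origin 80 mm below point fork.
- stand: Accessory stand, fixed: dark steel plate 135 x 120 x 12 mm, mast 12 mm thick at x = +88 mm, 152 mm tall, and a wire fork hook pointing to the stand's -x. Origin: on the counter under the fork's seat; z up.
- fork (a point): Seat of the fork: on the axis the blade hangs on, at the prongs' top, 150 mm above the counter; axes as the stand's. Two prongs of 6 mm wire run along x at y = +-12 mm, joined at x = +14 mm; the front ends (x = -19 to -28 mm) turn up by 11 mm. The knob must rise more than 11 mm to pass them.
- motor_base: Mini chopper, fixed: round steel-clad motor base 132 mm across, 70 mm tall, with a clear plastic bowl locked on it: 98 to 102 mm across inside, floor 75 mm and rim 175 mm above the counter; a clear handle reaches 89 mm from the axis at +x. Origin: centre of its underside; z up.
- seat (a point): Where the blade's origin lies when home: on the spindle's axis, top of the white boss in the bowl's floor, 80 mm above the motor base's origin. Home, the hub touches the boss all round and the knob is 160 to 188 mm above the counter.
- tumbler: Bystander: clear plastic tumbler, standing, 72 mm across the rim, 120 mm tall. Origin: centre of its underside.
- gasket: Bystander: purple silicone gasket ring lying flat, 70 mm across, 7 mm thick. Origin: centre of its underside.
- pry_tool: Bystander: yellow plastic pry tool lying flat, 142 mm long (its x axis), 22 mm wide, 6 mm thick. Origin: centre of its underside.
- screwdriver: Bystander: steel screwdriver lying flat, 170 mm long (its x axis), 26 mm thick. Origin: centre of its underside.
- fork_exit (a point): 75 mm in front of point fork (stand's -x), same height: with the blade's axis here its wings are clear of the fork and it may rise freely. On the way from the fork, lift it by 12 to 28 mm only: higher, the barrel's shoulder meets the prongs from below.
- spindle_tip (a point): Tip of the steel spindle pin (8 mm across, tapered to 3 mm over its top 8 mm), 37 mm above point seat. The pin stands on the drive cross and enters the blade's bore first.
- cross_top (a point): Top of the plus-shaped drive cross round the spindle's foot, 9 mm above point seat; arms 7.5 mm wide, 25 mm end to end. Its angle may be anything and is not reported; gears hold it against twists up to 0.25 N m. Until slot and cross agree (within 5 deg, four ways a turn) the hub stands on it 9 mm too high; turned under about 10 N of downward push it drops.
There are look-alikes about, which are no part of the job. Leave any blue or purple look-alike of the stand alone.

How it is judged (in metres and radians):
On the way, in this order (a step that is already met when the one before it is completed fails the run):
1. the blade is off the fork hook, held in the fingers (horizontal distance between blade and fork above 0.06 m and height (world z) of blade above 0.06 m and contact force between the fingers and blade above 1 N), for 0.1 s.
2. the blade is home on the spindle and pushed down with more than 6 N (horizontal distance between blade and seat below 0.003 m and z of blade in the frame of seat between -0.0025 and 0.0025 m and contact force between blade and motor_base above 6 N), for 0.2 s.
At the end, for the whole second after the job is handed in: the blade stands upright (within 0.06 rad) and still on the spindle, its underside within 3 mm of the seat sideways and 2.5 mm in height, so that its slot is down over the drive cross, and it has been released (horizontal distance between blade and seat below 0.003 m and z of blade in the frame of seat between -0.0025 and 0.0025 m and angle between blade's own z axis and vertical below 0.06 rad and linear speed of blade below 0.02 m/s and angular speed of blade below 0.2 rad/s); the robot touches nothing.
It fails at once if the fingers touch the steel wings (contact force between the fingers and wings above 1 N).
It fails at once if the blade is forced: pushed on the chopper with more than 45 N (contact force between blade and motor_base above 45 N).
It fails at once if a bystander is moved by more than 20 mm or the tumbler is tipped (distance of any of tumbler, gasket, pry_tool, screwdriver from where it was at the start of the episode above 0.02 m or angle between tumbler's own z axis and vertical above 0.3 rad).
It also fails if it takes over 64 s, if anything falls off the work surface, if the arm or the gripper's body presses on something with over 40 N, if the wrist force passes 120 N, or if a joint passes its speed limit or range.

ROBOT

A 6-joint arm with a two-finger parallel gripper is mounted at the origin on the work surface. World frame = base frame: x ahead of the robot, y to its left, z up, the work surface at z = 0. Lengths are in mm, angles in rad, forces in N, time in s.
With the tool pointing down it reaches from about 325 to 775 mm from the base axis. Payload 9.3 kg.
Tool frame: the origin (TCP) lies on the centre line of the jaws, within the pads' length; the fingertips stand 25 mm ahead of it and the grasp point (between the pads) lies 6 mm ahead of it; z points along the fingers, y is the line along which they close (so a half turn about z gives the same grasp; the last joint's range is limited). The gripper opens to 85 mm and grips with 20 to 120 N. Pads are 22 mm wide; open, the fingers measure 114 mm over their backs; the gripper's body (76 mm by 85 mm) begins 54 mm behind the grasp point. The pads swing forward as they close: fully open they stand 13 mm farther back than shut.
Start: joints at [-1.416, 0.259, 0.021, 1.334, 0, 1.418], TCP at [166.623, -524.15, 256.279] pointing down, gripper open.
Joint ranges: [-3.04, 3.04], [-0.91, 1.82], [-1.04, 1.36], [-1.92, 1.95], [-1.52, 1.45], [-3.14, 3.14]. Speed limits (rad/s): [2.22, 2.22, 2.79, 3.14, 3.14, 3.14].

INTERFACE

Orientations are given as a unit quaternion [w, x, y, z].
In Python, from station import robot gives the robot as it stands. The module is installed in compiled form; this text tells all that it offers.
- The arm moves only by the shell command python3 -m handwheel 'ROWS' [FORCE]. ROWS is a JSON object of lists of equal length, an entry for each row: "offset": the shift along the tool's x, y, z in m, a list of three; "yaw": the turn about the tool's z in rad; "grip": the opening, from 0 (shut) to 1 (fully open). In form: {"offset": [[dx, dy, dz], ...], "yaw": [yaw, ...], "grip": [grip, ...]}. A call has 1 to 20 rows; each row shifts and turns the commanded pose from where the row before left it, along the tool's axes as they then stand; what a row does not reach is not made up. A row lasts 1/12 s, in which the tool goes at most 41.7 mm and 7.16 degrees, less where a joint would pass 70% of its speed; a pose out of reach is approached as far as the arm can. A call with a gripper value outside its range is refused whole. The fingers move at their own pace and stop on an object; FORCE is the grip in N (left out, the last holds). Time passes only in rows, so rows that do not move let the fingers close. It gives the time, the measured TCP pose, the force, the opening and the grip force at its end, in the units of the state.
- robot.get_state(): the state, without advancing time (a new reading comes with each control period).
- robot.capture(name): name is "scene" or "side" or "wrist"; returns a dict with "pixels" (384x512x3 uint8, blue, green, red), "fx", "fy", "cx", "cy" (pixels), "pose" (4x4, takes a point from camera to world coordinates); the wrist camera has in their place "hand_eye" (4x4, takes a point from camera to tool coordinates, whose origin is the TCP and whose axes are the flange's). Camera axes: x right, y down, z forward; pixel columns grow to the right and rows downward; lengths in mm; the calibration is good to about 2 mm. The wrist camera is an equidistant fisheye: a pixel r from the principal point sees the ray r / f radians off the axis. A picture is of the moment at which its call begins: read the wrist's pose just before it. There is no depth.
- robot.hand_in(): hands the job in; it is judged then, once.
The state is a dict: "clock": time; "q": joint angles; "qd": joint speeds; "joint_torque": joint torques, N m; "ee_pos": TCP position; "eef_rot": TCP orientation; "force": force on the tool from outside, world axes, zero at the start; "torque": the same for the moment, N m; "opening": finger opening in mm; "grip_force": force on a finger pad.
Only numpy, scipy, OpenCV 4.12 (cv2) and the standard library are available. Lean on these libraries where they do the work, as an engineer would, in place of code of your own. Each camera call takes 0.05 s, during which the arm holds its last target. There are 200 camera calls.

## Working session

There is one attempt and no reset: what is moved stays moved. The work goes in short steps, Python scripts to look and compute and a shell command to move; the robot and the scene stay as the last step left them, time stands still between calls to the robot, and variables do not carry over. Pictures are saved under pics/ and viewed, at most 10 in all, crops included, and the job is handed in when it is done.

```bash
mkdir -p pics; cat > h.py <<'E'
import numpy as np, cv2
from scipy.spatial.transform import Rotation as R
from station import robot
def Rt(s):
    q=s['eef_rot']; return R.from_quat([q[1],q[2],q[3],q[0]]).as_matrix()
def snap(n,name):
    s=robot.get_state(); c=robot.capture(n); cv2.imwrite(f'pics/{name}.png',c['pixels'])
    if n=='wrist':
        T=np.eye(4); T[:3,:3]=Rt(s); T[:3,3]=s['ee_pos']; P=T@np.array(c['hand_eye'])
    else: P=np.array(c['pose'])
    np.savez(f'pics/{name}.npz',P=P,k=[c['fx'],c['fy'],c['cx'],c['cy']],fish=n=='wrist')
def ray(name,u,v):
    d=np.load(f'pics/{name}.npz'); fx,fy,cx,cy=d['k']; P=d['P']
    x,y=(u-cx)/fx,(v-cy)/fy
    if d['fish']:
        t=np.hypot(x,y); r=np.array([x/t*np.sin(t),y/t*np.sin(t),np.cos(t)]) if t>1e-9 else np.array([0,0,1.])
    else: r=np.array([x,y,1.]); r/=np.linalg.norm(r)
    return P[:3,3],P[:3,:3]@r
def atz(name,u,v,z):
    o,r=ray(name,u,v); return o+r*(z-o[2])/r[2]
def tri(*obs):
    A=np.zeros((3,3));b=np.zeros(3)
    for n,u,v in obs:
        o,r=ray(n,u,v); M=np.eye(3)-np.outer(r,r); A+=M;b+=M@o
    p=np.linalg.solve(A,b)
    return p,[float(np.linalg.norm((np.eye(3)-np.outer(r,r))@(p-o))) for o,r in (ray(*q) for q in obs)]
def proj(name,p):
    d=np.load(f'pics/{name}.npz'); fx,fy,cx,cy=d['k']; c=np.linalg.inv(d['P'])@np.append(p,1)
    if d['fish']:
        h=np.hypot(c[0],c[1]);t=np.arctan2(h,c[2]); return cx+fx*t*c[0]/h,cy+fy*t*c[1]/h
    return cx+fx*c[0]/c[2],cy+fy*c[1]/c[2]
E
python3 - <<'E'
from h import *
for n in ('scene','side','wrist'): snap(n,n+'0')
a=[cv2.imread(f'pics/{n}0.png') for n in('scene','side')]
for n in ('scene0','side0','wrist0'):
    d=np.load(f'pics/{n}.npz');print(n,d['P'].round(2).tolist(),d['k'])
print(robot.get_state())
E
```

```text
scene0 [[0.63, 0.45, -0.63, 1125.07], [0.78, -0.37, 0.51, -396.67], [-0.0, -0.82, -0.58, 666.06], [0.0, 0.0, 0.0, 1.0]] [359.99685749 359.99685749 249.8729055  191.34801357]
side0 [[-0.67, -0.43, 0.61, -137.15], [-0.74, 0.41, -0.53, 681.22], [-0.02, -0.8, -0.59, 749.4], [0.0, 0.0, 0.0, 1.0]] [439.48099102 439.48099102 255.06597863 190.7550982 ]
wrist0 [[0.3, -0.91, -0.28, 238.03], [-0.95, -0.29, -0.09, -501.24], [-0.0, 0.3, -0.96, 373.26], [0.0, 0.0, 0.0, 1.0]] [297.31863964 297.31863964 256.85864391 195.61645009]
{'clock': 0.15, 'q': array([-1.41559981e+00,  2.59104251e-01,  2.09327153e-02,  1.33372012e+00,
       -2.99204754e-05,  1.41819198e+00]), 'qd': array([-0.00077755, -0.00203994,  0.00219486,  0.00216839, -0.00082521,
        0.00034311]), 'joint_torque': array([ 3.85216990e-03, -5.55970931e+01,  3.44661534e+01,  1.13911749e-02,
       -1.09789494e-04, -7.77307520e-06]), 'ee_pos': array([ 166.58523657, -523.9626997 ,  255.78122606]), 'eef_rot': array([-5.47643634e-04,  9.88180535e-01,  1.53293608e-01, -1.56700415e-05]), 'force': array([-0.10736381,  0.42506746, -0.25508162]), 'torque': array([-0.04312673,  0.02491459,  0.02214352]), 'grip_force': 0.0, 'opening': 85.79940753440286}
```

View pics/scene0.png

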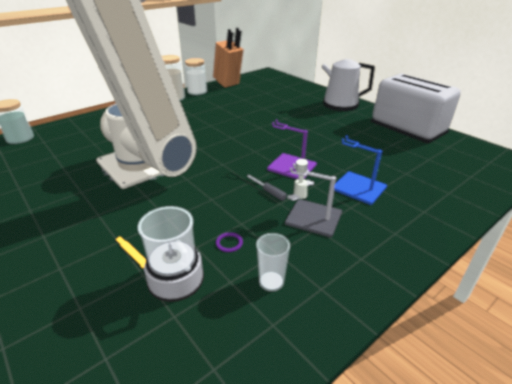

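View pics/side0.png

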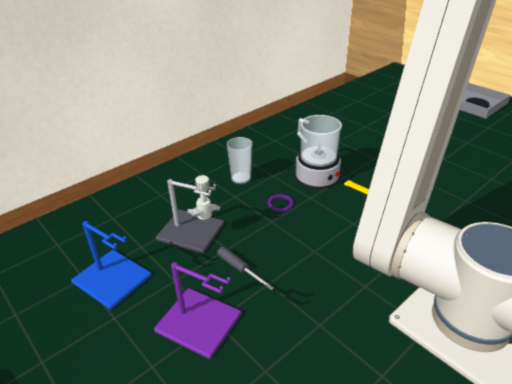

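The candidates for the blade's stand, in the scene view, are:
- Dark grey stand at (315,215), with the white blade at (301,178). It appears at (200,205) in the side view.
- Blue stand at (360,185), empty.
- Purple stand at (290,165), empty.

I choose the grey stand. The chopper is at (173,255) in scene and (319,155) in side. I'll check the choice in one close crop.

```bash
python3 - <<'E'
from h import *
a=cv2.imread('pics/scene0.png');b=cv2.imread('pics/side0.png')
def c(i,x,y): return cv2.resize(i[y:y+75,x:x+100],None,fx=4,fy=4,interpolation=cv2.INTER_CUBIC)
cv2.imwrite('pics/crop1.png',np.vstack([np.hstack([c(a,260,155),c(b,150,172)]),np.hstack([c(a,125,205),c(b,270,112)])]))
print(tri(('scene0',301,165),('side0',202,183)),tri(('scene0',173,295-22),('side0',319,170)))
E
```

```text
(array([567.18702951, 231.12168109, 166.31702943]), [0.647722131112048, 0.6477221311120942]) (array([ 556.69100897, -172.96462256,   20.81067075]), [1.7693189652113501, 1.7693189652113865])
```

View pics/crop1.png

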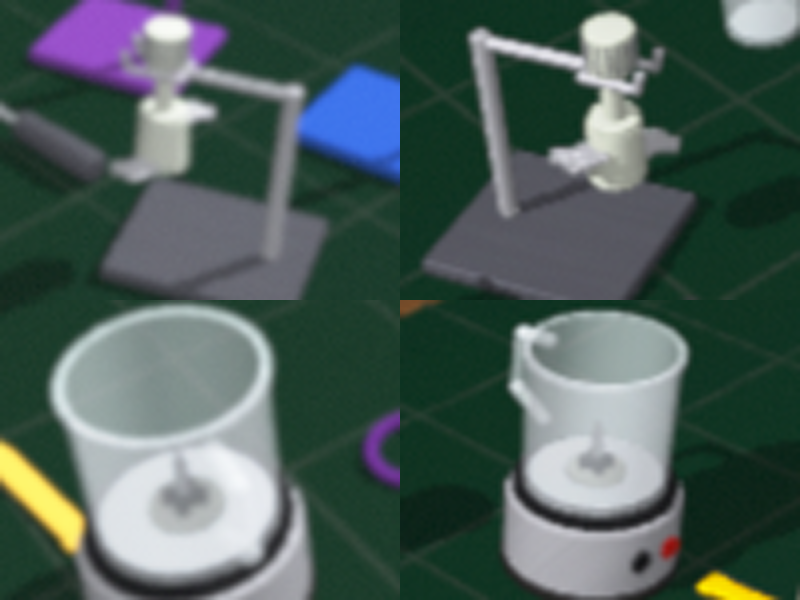

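View pics/wrist0.png

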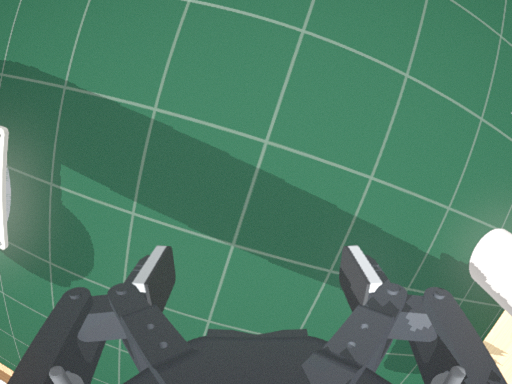

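The crop confirms it. The white blade, with a ribbed knob and steel wings, hangs in the grey fork, whose upturned ends are visible. The chopper's spindle tip is at about (170,244) in scene and (319.5,143) in side. Next I triangulate these.

```bash
python3 - <<'E'
from h import *
f=lambda x,y,x0,y0:((x+.5)/4-.5+x0,(y+.5)/4-.5+y0)
A=lambda x,y:('scene0',*f(x,y,260,155)); B=lambda x,y:('side0',*f(x-400,y,150,172))
C=lambda x,y:('scene0',*f(x,y-300,125,205)); D=lambda x,y:('side0',*f(x-400,y-300,270,112))
for n,p,q in [('knob',A(168,47),B(609,46)),('masttop',A(292,92),B(480,38)),('mastfoot',A(272,255),B(508,212)),
 ('hubbottom',A(162,170),B(616,183)),
 ('tip',C(180,455),D(598,425)),('rim',C(162,377),D(606,348)),('boss',C(186,502),D(597,466))]:
    p_,e=tri(p,q);print(n,p_.round(1),np.round(e,1), 'yaw' )
E
```

```text
knob [570.3 230.  163.9] [1.1 1.1] yaw
masttop [646.6 269.9 149.8] [0.3 0.3] yaw
mastfoot [648.8 270.6  12.3] [1.6 1.6] yaw
hubbottom [572.7 233.8  61.6] [0.4 0.4] yaw
tip [ 559.  -168.2  114.6] [0.9 0.9] yaw
rim [ 560.4 -171.4  173.7] [1.4 1.4] yaw
boss [ 559.1 -170.1   79.7] [1.3 1.3] yaw
```

```bash
python3 -m handwheel '{"offset":[[0,0,0],[0,0,0],[0,0,0],[0,0,0],[0,0,0],[0,0,0],[0,0,0],[0,0,0],[0,0,0],[0,0,0],[0,0,0],[0,0,0],[0,0,0],[0,0,0],[0,0,0],[0,0,0],[0,0,0],[0,0,0],[0,0,0],[0,0,0]],"yaw":[-0.12,-0.12,-0.12,-0.12,-0.12,-0.12,-0.12,-0.12,-0.12,-0.12,-0.12,-0.12,-0.12,-0.12,-0.12,-0.12,-0.12,-0.12,-0.12,-0.12],"grip":[1,1,1,1,1,1,1,1,1,1,1,1,1,1,1,1,1,1,1,1]}' 30
python3 -m handwheel '{"offset":[[0,0,0],[0,0,0],[0,0,0],[0,0,0],[0,0,0],[0,0,0],[0,0,0],[0,0,0],[-0.03,0.023,-0.002],[-0.03,0.023,-0.002],[-0.03,0.023,-0.002],[-0.03,0.023,-0.002],[-0.03,0.023,-0.002],[-0.03,0.023,0],[-0.03,0.023,0],[-0.03,0.023,0],[-0.03,0.023,0],[-0.03,0.023,0],[-0.03,0.023,0],[-0.03,0.023,0]],"yaw":[-0.12,-0.12,-0.12,-0.12,-0.12,-0.12,-0.12,-0.06,0,0,0,0,0,0,0,0,0,0,0,0],"grip":[1,1,1,1,1,1,1,1,1,1,1,1,1,1,1,1,1,1,1,1]}' 30
python3 - <<'E'
from h import *
s=robot.get_state();print(s['q'].round(3),s['ee_pos'].round(1))
X=Rt(s);print(X.round(3)); print('tool delta',X.T@(np.array([570.4,230.5,266])-s['ee_pos']))
E
```

```text
clock: 1.82
ee_pos: [166.6, -524.0, 256.0]
eef_rot: [-0.0, 0.212, 0.977, 0.0]
force: [-0.4, 0.2, -0.5]
opening: 85.5
grip_force: 0.0
clock: 3.48
ee_pos: [364.4, -113.9, 266.4]
eef_rot: [0.0, -0.231, 0.973, -0.0]
force: [0.9, -1.2, -0.3]
opening: 85.8
grip_force: 0.0
[-0.524 -0.035 -0.295  1.31   0.    -0.99 ] [ 364.4 -113.9  266.4]
[[-0.893 -0.449  0.   ]
 [-0.449  0.893 -0.   ]
 [-0.    -0.    -1.   ]]
tool delta [-338.81395382  215.14936277    0.37250498]
```

```bash
python3 -m handwheel '{"offset":[[-0.031,0.024,0],[-0.031,0.024,0],[-0.031,0.024,0],[-0.031,0.024,0],[-0.031,0.024,0],[-0.031,0.024,0],[-0.031,0.024,0],[-0.031,0.024,0],[-0.031,0.024,0],[0,0,0],[0,0,0],[0,0,0]],"yaw":[0,0,0,0,0,0,0,0,0,0,0,0],"grip":[1,1,1,1,1,1,1,1,1,1,1,1]}' 30
python3 - <<'E'
from h import *
snap('wrist','w1')
E
python3 -m handwheel '{"offset":[[-0.03,0,0],[-0.03,0,0],[0,0,0],[0,0,0],[0,0,0]],"yaw":[0,0,0,0,0],"grip":[1,1,1,1,1]}' 30
python3 - <<'E'
from h import *
snap('wrist','w2')
a=[cv2.imread(f'pics/{n}.png') for n in('w1','w2')]
# side by side of the middle part
cv2.imwrite('pics/w12.png',np.hstack([i[:,66:466] for i in a]))
print(proj('w1',np.array([570.4,230.5,178])),proj('w2',np.array([570.4,230.5,178])))
E
```

```text
clock: 4.48
ee_pos: [515.9, 202.5, 265.7]
eef_rot: [-0.001, -0.231, 0.973, -0.0]
force: [-0.1, -0.7, -1.0]
opening: 85.3
grip_force: 0.0
clock: 4.95
ee_pos: [569.5, 228.3, 266.4]
eef_rot: [-0.0, -0.23, 0.973, -0.0]
force: [-0.3, 0.1, -0.2]
opening: 85.1
grip_force: 0.0
(np.float64(256.98390462335664), np.float64(281.7350341504098)) (np.float64(258.50589778280664), np.float64(213.59642032708052))
```

View pics/w12.png

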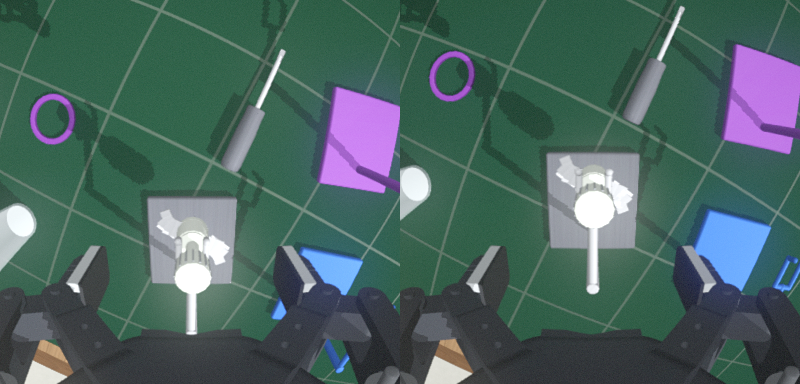

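The two wrist views show the knob's top at about (259,278) and (260,210) in full-image pixels, close to the prediction. The fork and mast run along the tool's x, and the wings are diagonal, below the barrel. Next I refine the knob position.

```bash
python3 - <<'E'
from h import *
p,e=tri(('w1',259,278),('w2',260,210.5));print(p,e)
for n,u,v in(('w1',259,278),('w2',260,210.5)):
    print(n,atz(n,u,v,178))
    g=cv2.imread(f'pics/{n}.png')[:,:,1]; c=g[int(v)-30:int(v)+30,int(u)-30:int(u)+30]
    m=(c>245).astype(np.uint8); k=cv2.connectedComponentsWithStats(m)
    print(k[2][1:].tolist(),(k[3][1:]+[int(u)-30,int(v)-30]).round(1).tolist())
print(tri(('w1',259,278),('w2',260,210.5),('scene0',*((np.array([168,25])+.5)/4-.5+[260,155])),('side0',*((np.array([210,25])+.5)/4-.5+[150,172]))))
s=robot.get_state();print(Rt(s).T@(atz('w2',260,210.5,178)-s['ee_pos']))
E
```

```text
[569.02890756 231.39330675 173.56365055] [0.2634215179055622, 0.263421517905525]
w1 [566.37274078 230.30132522 178.        ]
[[19, 0, 4, 4, 13], [36, 0, 4, 4, 10], [42, 0, 18, 16, 206], [12, 15, 36, 45, 894]] [[249.2, 249.5], [266.4, 249.0], [281.1, 253.9], [258.5, 279.4]]
w2 [567.73216523 230.38768568 178.        ]
[[0, 0, 4, 2, 6], [27, 0, 14, 5, 44], [44, 0, 3, 11, 27], [48, 1, 12, 32, 275], [7, 5, 3, 2, 3], [11, 11, 40, 49, 1177]] [[231.5, 180.5], [265.1, 181.3], [275.1, 184.1], [284.2, 196.2], [238.0, 185.3], [260.1, 210.1]]
(array([567.06594535, 230.17876896, 179.40538423]), [1.3040009594299005, 0.21320876149061083, 2.021766687617649, 1.4327293725489016])
[ 0.45909815  2.44452223 88.69382519]
```

```bash
python3 -m handwheel '{"offset":[[0,0.0024,0.03],[0,0,0.03],[0,0,0.018],[0,0,0.01],[0,0,0],[0,0,0],[0,0,0],[0,0,0],[0,0,0],[0,0,0],[0,0,0],[0,0,0],[0,0,0],[0,0,0]],"yaw":[0,0,0,0,0,0,0,0,0,0,0,0,0,0],"grip":[1,1,1,1,1,1,0,0,0,0,0,0,0,0]}' 50
```

```text
clock: 6.17
ee_pos: [569.0, 231.8, 178.9]
eef_rot: [0.001, -0.231, 0.973, 0.0]
force: [-0.8, 0.2, 5.9]
opening: 28.5
grip_force: 49.0
```

```bash
python3 -m handwheel '{"offset":[[0,0,-0.005],[0,0,-0.005],[0,0,-0.005],[0,0,-0.005],[0,0,0],[0,0,0],[0,0,0]],"yaw":[0,0,0,0,0,0,0],"grip":[0,0,0,0,0,0,0]}' 50
python3 - <<'E'
from h import *
snap('wrist','w3');snap('scene','s3')
a=cv2.imread('pics/w3.png')[60:360,106:406];b=cv2.imread('pics/s3.png')[120:245,240:365]
cv2.imwrite('pics/v3.png',np.hstack([cv2.resize(a,(400,400)),cv2.resize(b,(400,400),interpolation=cv2.INTER_CUBIC)]))
E
```

```text
clock: 6.75
ee_pos: [568.7, 231.7, 198.1]
eef_rot: [-0.0, -0.231, 0.973, -0.0]
force: [-0.7, 0.2, -1.0]
opening: 28.7
grip_force: 49.4
```

View pics/v3.png

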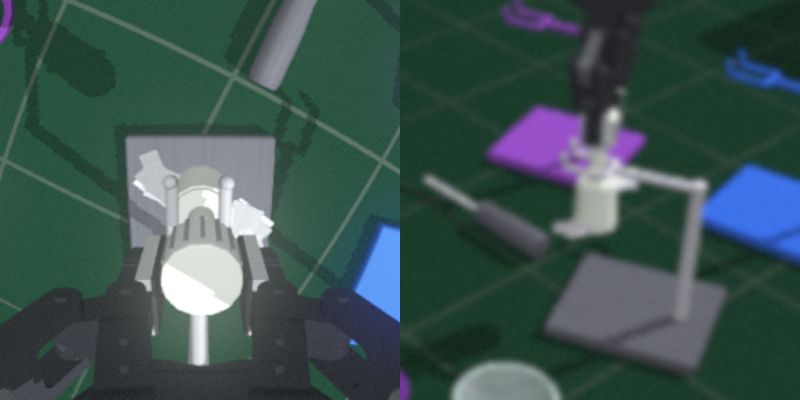

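Held and lifted about 19 mm: the knob is between the pads, its underside is above the turned-up ends, and the fingers are clear of the wings. I'll draw it out, rise, and go over near the chopper.

```bash
python3 -m handwheel '{"offset":[[0.012,0,0],[0.015,0,0],[0.015,0,0],[0.015,0,0],[0.015,0,0],[0.015,0,0],[0.005,0,0],[0,0,-0.03],[0,0,-0.03],[0,0,-0.03],[0,0,-0.03],[0,0,0]],"yaw":[0,0,0,0,0,0,0,0,0,0,0,0],"grip":[0,0,0,0,0,0,0,0,0,0,0,0]}' 50
python3 -m handwheel '{"offset":[[0.002,-0.020,0],[0.002,-0.035,0],[0.002,-0.035,0],[0.002,-0.035,0],[0.002,-0.035,0],[0.002,-0.035,0],[0.002,-0.035,0],[0.002,-0.035,0],[0.002,-0.035,0],[0.002,-0.035,0],[0,-0.02,0],[0,0,0],[0,0,0],[0,0,0],[0,0,0]],"yaw":[0,0,0,0,0,0,0,0,0,0,0,0,0,0,0],"grip":[0,0,0,0,0,0,0,0,0,0,0,0,0,0,0]}' 50
python3 - <<'E'
from h import *
snap('wrist','w4')
E
python3 -m handwheel '{"offset":[[-0.03,0.0,0],[-0.01,0,0],[0,0,0],[0,0,0],[0,0,0]],"yaw":[0,0,0,0,0],"grip":[0,0,0,0,0]}' 50
python3 - <<'E'
from h import *
snap('wrist','w5')
for n in('w4','w5'):print(proj(n,np.array([559.1,-169.5,117])),proj(n,np.array([559.1,-169.5,80])))
cv2.imwrite('pics/w45.png',np.hstack([cv2.imread(f'pics/{n}.png')[:,66:466] for n in('w4','w5')]))
E
```

```text
clock: 7.85
ee_pos: [488.2, 190.8, 323.8]
eef_rot: [0.004, -0.231, 0.973, -0.0]
force: [-0.5, 1.0, -1.8]
opening: 28.4
grip_force: 49.9
clock: 9.1
ee_pos: [628.1, -134.7, 318.4]
eef_rot: [0.0, -0.231, 0.973, 0.0]
force: [0.4, 0.3, -1.5]
opening: 28.4
grip_force: 49.9
clock: 9.57
ee_pos: [663.6, -117.3, 318.6]
eef_rot: [0.0, -0.231, 0.973, -0.0]
force: [0.0, -0.8, -0.9]
opening: 28.2
grip_force: 49.9
(np.float64(256.45536860045837), np.float64(105.09166387511364)) (np.float64(256.46403084046267), np.float64(105.28401626268918))
(np.float64(256.8808669421754), np.float64(68.56161785100957)) (np.float64(256.85607241099444), np.float64(72.51451843663433))
```

View pics/w45.png

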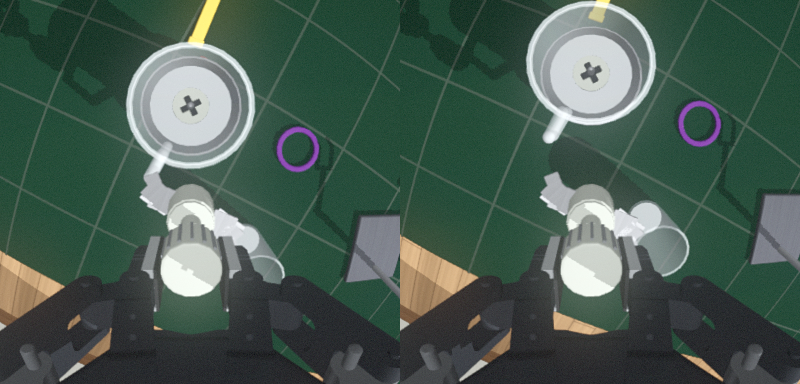

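```bash
python3 - <<'E'
from h import *
a=cv2.imread('pics/w4.png')
c=cv2.resize(a[82:132,231:281],(400,400),interpolation=cv2.INTER_CUBIC)
c=cv2.normalize(c,None,0,255,cv2.NORM_MINMAX)
b=cv2.resize(a[170:310,186:326],(400,400),interpolation=cv2.INTER_CUBIC)
cv2.imwrite('pics/z4.png',np.hstack([c,b]))
E
```

```text
(no output)
```

View pics/z4.png

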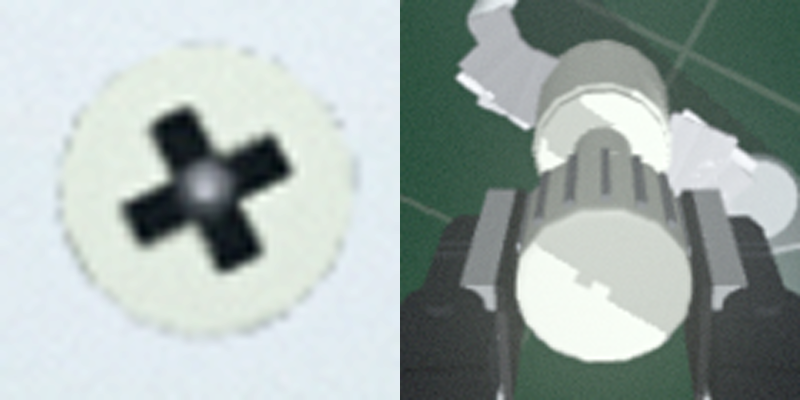

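```bash
python3 - <<'E'
from h import *
C=lambda x,y:((x+.5)/8-.5+231,(y+.5)/8-.5+82); B=lambda x,y:((x-400+.5)*.35-.5+186,(y+.5)*.35-.5+170)
d=np.load('pics/w4.npz'); T=np.array([628.1,-134.7,318.4])
a=np.deg2rad(206.7); Rm=np.array([[np.cos(a),np.sin(a),0],[np.sin(a),-np.cos(a),0],[0,0,-1]])
w=lambda p:Rm.T@(p-T)
P=lambda x,y,z:atz('w4',*C(x,y),z)
cen=P(207,187,80);print('boss',cen,'cross',P(206,187,89))
print('tri boss',tri(('w4',*C(207,187)),('scene0',170.9,255),('side0',318.6,153)))
for p,q in(((172,115),(240,258)),((133,222),(280,155))):
    v=w(P(*q,89))-w(P(*p,89));print('arm len',np.linalg.norm(v),'ang tool',np.rad2deg(np.arctan2(v[1],v[0]))%90)
k=atz('w4',*B(604,283),317.5);print('knob tool',w(k))
z0=318.4-108.9;kt=w(k)
for n,x,y in(('L',478,62),('R',742,180)):
  for z in(7,27):
    v=w(atz('w4',*B(x,y),z0+z))-kt;print(n,z,np.hypot(v[0],v[1]),np.rad2deg(np.arctan2(v[1],v[0])))
s=robot.get_state();print(w(cen),Rm.T@(cen-s['ee_pos']))
b=atz('w4',*B(602,100),z0+44);print('barrel top tool',w(b))
E
```

```text
boss [ 558.74374233 -169.71477677   80.        ] cross [ 558.86121682 -169.8129682    89.        ]
tri boss (array([ 559.07288557, -169.85799884,   80.10691624]), [0.3585183605942293, 0.7659753684283833, 0.6719688000798232])
arm len 23.03971468225677 ang tool 64.84366209816915
arm len 23.269491969764058 ang tool 65.096390574257
knob tool [3.65270982 0.33051096 0.9       ]
L 7 34.81518693355777 -77.40376787931191
L 27 33.70165709315981 -66.51394890914472
R 7 48.114385315174886 124.64994917527203
R 27 40.34791118094151 117.02247530341587
[ 7.76937006e+01 -1.18115492e-01  2.38400000e+02] [116.99182966   0.42826842 238.76573632]
barrel top tool [ 1.30787778e+01 -2.80594579e-02  6.49000000e+01]
```

```bash
python3 - <<'E'
from h import *
T=np.array([628.1,-134.7,318.4])
a=np.deg2rad(206.7); Rm=np.array([[np.cos(a),np.sin(a),0],[np.sin(a),-np.cos(a),0],[0,0,-1]])
def pan(p):
    u,v=proj('w4',T+Rm@p); return (round(400+(u+.5-186)/.35),round((v+.5-170)/.35))
for x0 in(0,2,4):
  for dz in(0,2):
    f=lambda x,z:pan(np.array([x0+x,0.01,108.9+dz-z]))[1]
    print(x0,dz,'knobtop far/near',f(15,108),f(-15,108),'barreltop front',f(18,44),'bottom front',f(18,0), 'knob bottom front',f(15,80))
E
```

```text
0 0 knobtop far/near 221 375 barreltop front 80 bottom front 32 knob bottom front 153
0 2 knobtop far/near 216 368 barreltop front 77 bottom front 30 knob bottom front 149
2 0 knobtop far/near 210 366 barreltop front 71 bottom front 25 knob bottom front 143
2 2 knobtop far/near 204 359 barreltop front 69 bottom front 23 knob bottom front 139
4 0 knobtop far/near 198 356 barreltop front 63 bottom front 18 knob bottom front 133
4 2 knobtop far/near 193 350 barreltop front 60 bottom front 16 knob bottom front 129
```

The boss and cross are at (256.8,105.4) in w4, which puts the seat at (558.9,-169.8,80), as expected. The cross is about 65° mod 90 in the tool frame and the blade's wings about 113°, so I need roughly +42° of yaw. I'll pre-turn +30° and find the rest by feel.

```bash
python3 -m handwheel '{"offset":[[0.029,0,0],[0.029,0,0],[0.029,0,0],[0.029,0,0],[0.001,0,0],[0,0,0],[0,0,0],[0,0,0],[0,0,0],[0,0,0],[0,0,0.015],[0,0,0.025],[0,0,0.025],[0,0,0.01],[0,0,0.005],[0,0,0],[0,0,0],[0,0,0]],"yaw":[0,0,0,0,0,0.104,0.104,0.104,0.104,0.104,0,0,0,0,0,0,0,0],"grip":[0,0,0,0,0,0,0,0,0,0,0,0,0,0,0,0,0,0]}' 50
python3 - <<'E'
from h import *
s=robot.get_state();print(s['q'].round(2),s['ee_pos'].round(2)); X=Rt(s);print('to seat, tool',X.T@(np.array([558.9,-169.8,0])-s['ee_pos']))
snap('scene','s5');snap('side','d5')
a=cv2.imread('pics/s5.png')[175:305,105:235];b=cv2.imread('pics/d5.png')[75:205,255:385]
cv2.imwrite('pics/v5.png',np.hstack([cv2.resize(i,(400,400),interpolation=cv2.INTER_CUBIC) for i in(a,b)]))
E
```

```text
clock: 11.12
ee_pos: [560.0, -170.6, 239.8]
eef_rot: [0.001, 0.027, 1.0, -0.0]
force: [0.3, 0.5, -0.3]
opening: 28.3
grip_force: 50.0
[-0.44  0.32  0.07  1.32 -0.   -0.39] [ 560.   -170.64  239.75]
to seat, tool [  1.6341636    0.97582698 239.751241  ]
```

View pics/v5.png

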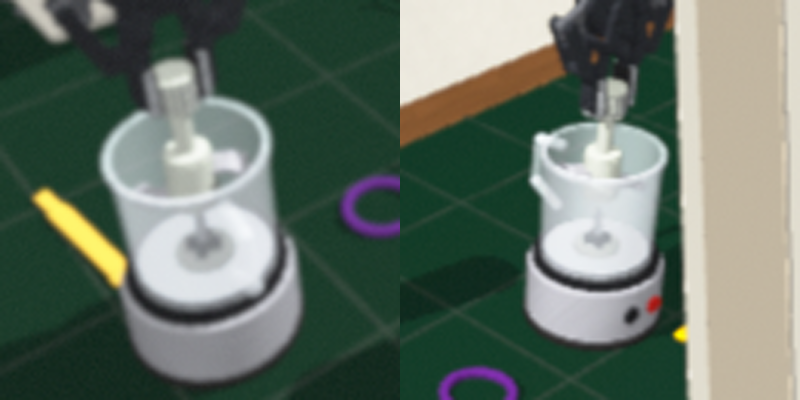

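The hub's underside sits just above the pin in both views: about (190,195) over (200,215) in scene, and (603,178) over (600,200) in side. I'll correct by about 1 mm and lower gently.

```bash
python3 -m handwheel '{"offset":[[0.0013,0.0009,0],[0,0,0.004],[0,0,0.004],[0,0,0.004],[0,0,0.003],[0,0,0.003],[0,0,0.003],[0,0,0.003],[0,0,0],[0,0,0],[0,0,0]],"yaw":[0,0,0,0,0,0,0,0,0,0,0],"grip":[0,0,0,0,0,0,0,0,0,0,0]}' 50
```

```text
clock: 12.13
ee_pos: [558.4, -169.4, 214.4]
eef_rot: [0.0, 0.027, 1.0, -0.0]
force: [0.4, -0.1, -1.4]
opening: 28.2
grip_force: 50.0
```

```bash
python3 -m handwheel '{"offset":[[0,0,0.004],[0,0,0.004],[0,0,0.003],[0,0,0.002],[0,0,0.001],[0,0,0],[0,0,0],[0,0,0]],"yaw":[0,0,0,0,0,0,0,0],"grip":[0,0,0,0,0,0,0,0]}' 50
python3 -m handwheel '{"offset":[[0,0,0.001],[0,0,0.001],[0,0,0],[0,0,0]],"yaw":[0,0,0,0],"grip":[0,0,0,0]}' 50
```

```text
clock: 12.8
ee_pos: [558.3, -169.4, 200.4]
eef_rot: [0.0, 0.027, 1.0, -0.0]
force: [-0.6, -0.5, -1.6]
opening: 28.5
grip_force: 50.0
clock: 13.13
ee_pos: [558.3, -169.4, 198.3]
eef_rot: [-0.0, 0.027, 1.0, -0.0]
force: [-0.6, 0.8, -1.6]
opening: 28.7
grip_force: 50.0
```

```bash
for i in 1; do python3 -m handwheel '{"offset":[[0,0,0.001],[0,0,0.0005],[0,0,0],[0,0,0]],"yaw":[0,0,0,0],"grip":[0,0,0,0]}' 50; done
python3 -m handwheel '{"offset":[[0,0,0.0005],[0,0,0.0005],[0,0,0],[0,0,0]],"yaw":[0,0,0,0],"grip":[0,0,0,0]}' 50
```

```text
clock: 13.47
ee_pos: [558.6, -169.5, 197.6]
eef_rot: [0.001, 0.027, 1.0, -0.0]
force: [0.3, 0.4, 4.8]
opening: 28.5
grip_force: 50.7
clock: 13.8
ee_pos: [558.9, -169.5, 197.3]
eef_rot: [0.001, 0.027, 1.0, -0.0]
force: [-0.4, 0.7, 9.0]
opening: 28.7
grip_force: 51.3
```

Contact is at z = 198, where the cross should be, with a push of about 10 N. Now I turn it.

```bash
python3 -m handwheel '{"offset":[[0,0,0.0002],[0,0,0],[0,0,0],[0,0,0],[0,0,0],[0,0,0]],"yaw":[0.03,0.03,0.03,0.03,0,0],"grip":[0,0,0,0,0,0]}' 50
```

```text
clock: 14.3
ee_pos: [559.0, -169.9, 197.2]
eef_rot: [0.002, 0.087, 0.996, -0.001]
force: [-0.2, -0.5, 9.3]
opening: 28.3
grip_force: 51.1
```

```bash
python3 -m handwheel '{"offset":[[0,0,0],[0,0,0],[0,0,0],[0,0,0],[0,0,0],[0,0,0]],"yaw":[0.03,0.03,0.03,0.03,0,0],"grip":[0,0,0,0,0,0]}' 50; python3 -c "
from h import *
s=robot.get_state();print(s['torque'],s['q'][5])"
```

```text
clock: 14.8
ee_pos: [558.2, -169.4, 195.5]
eef_rot: [-0.0, 0.146, 0.989, 0.0]
force: [-0.2, -0.3, -1.2]
opening: 28.4
grip_force: 50.0
[ 0.07594964  0.08504107 -0.051497  ] -0.1455622635991527
```

It dropped after about +44° in total, as predicted. Now I push it home.

```bash
python3 -m handwheel '{"offset":[[0,0,0.0015],[0,0,0.0015],[0,0,0.001],[0,0,0.001],[0,0,0],[0,0,0]],"yaw":[0,0,0,0,0,0],"grip":[0,0,0,0,0,0]}' 50
```

```text
clock: 15.3
ee_pos: [558.2, -169.4, 190.4]
eef_rot: [-0.0, 0.146, 0.989, 0.0]
force: [-0.2, 0.4, -2.1]
opening: 28.7
grip_force: 50.0
```

```bash
python3 -m handwheel '{"offset":[[0,0,0.001],[0,0,0.001],[0,0,0],[0,0,0]],"yaw":[0,0,0,0],"grip":[0,0,0,0]}' 50
```

```text
clock: 15.63
ee_pos: [558.6, -169.5, 189.3]
eef_rot: [0.001, 0.146, 0.989, -0.0]
force: [0.7, 0.4, 5.3]
opening: 28.4
grip_force: 50.7
```

```bash
python3 -m handwheel '{"offset":[[0,0,0.001],[0,0,0.001],[0,0,0],[0,0,0],[0,0,0],[0,0,0],[0,0,0]],"yaw":[0,0,0,0,0,0,0],"grip":[0,0,0,0,0,0,0]}' 50
```

```text
clock: 16.22
ee_pos: [559.4, -169.8, 189.0]
eef_rot: [0.002, 0.146, 0.989, -0.001]
force: [-0.2, -0.3, 16.4]
opening: 28.6
grip_force: 52.0
```

It is home: 9 mm lower than on the cross, holding about 17 N. I'll relax the push, open partway (the fingers are inside the rim), and rise.

```bash
python3 -m handwheel '{"offset":[[0,0,-0.0015],[0,0,-0.0015],[0,0,0],[0,0,0],[0,0,0],[0,0,0],[0,0,0],[0,0,0],[0,0,-0.01],[0,0,-0.02],[0,0,-0.03],[0,0,-0.03],[0,0,-0.03],[0,0,0],[0,0,0],[0,0,0]],"yaw":[0,0,0,0,0,0,0,0,0,0,0,0,0,0,0,0],"grip":[0,0,0,0.55,0.55,0.55,0.55,0.55,0.55,0.55,0.55,0.55,0.55,0.55,0.55,0.55]}' 50
python3 - <<'E'
from h import *
snap('scene','s6');snap('side','d6')
a=cv2.imread('pics/s6.png')[175:305,105:235];b=cv2.imread('pics/d6.png')[75:205,255:385]
cv2.imwrite('pics/v6.png',np.hstack([cv2.resize(i,(400,400),interpolation=cv2.INTER_CUBIC) for i in(a,b)]))
E
```

```text
clock: 17.55
ee_pos: [558.2, -169.4, 309.6]
eef_rot: [0.0, 0.146, 0.989, -0.0]
force: [0.4, -0.1, -0.1]
opening: 46.8
grip_force: 0.0
```

View pics/v6.png

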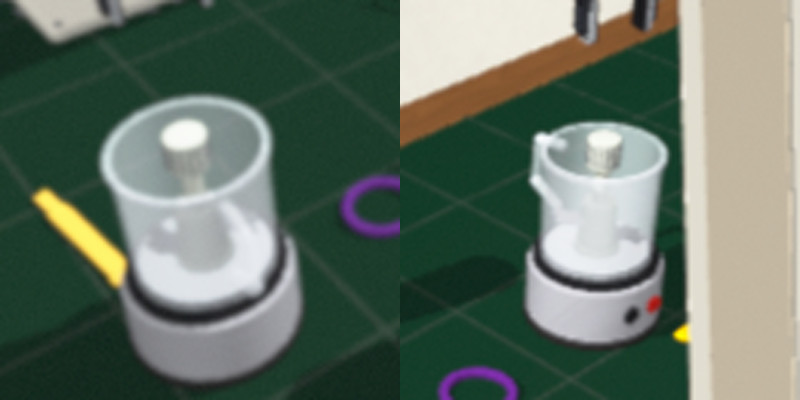

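The blade stands upright on the spindle, released, with its knob top at (185,135) and (604,140) in the crops. I'll check the knob's height and hand in.

```bash
python3 - <<'E'
from h import *
f=lambda x,y,x0,y0:((x+.5)*.325-.5+x0,(y+.5)*.325-.5+y0)
print(tri(('s6',*f(185,136,105,175)),('d6',*f(204,139,255,75))))
print(robot.hand_in())
E
```

```text
(array([ 560.14056195, -169.64842639,  186.22714095]), [1.0543949184028396, 1.0543949184028365])
the job is handed in; nothing more can be done
None
```

I took the blade off its fork by the knob, fitted it onto the spindle (it dropped onto the cross after about 44° of turning), pressed it home with about 17 N and let go; I handed the job in at about 17.6 s and no verdict came back.

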